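# Stage the tube blocks and hold the feeder's sprung arm open

### The arm

A 6-joint arm with a two-finger parallel gripper is mounted at the origin on the work surface. World frame = base frame: x ahead of the robot, y to its left, z up, the work surface at z = 0. Lengths are in m, angles in rad, forces in N, time in s.
With the tool pointing down it reaches from about 0.25 to 0.8 m from the base axis. Payload 8.5 kg.
Tool frame: the origin (TCP) lies on the mounting face of the last link; the fingertips stand 173 mm ahead of it and the grasp point (between the pads) lies 155 mm ahead of it (env.tips_ahead is the distance from the TCP to the fingertips, in m); z points along the fingers, y is the line along which they close (so a half turn about z gives the same grasp; the last joint's range is limited). The gripper opens to 85 mm and grips with 20 to 120 N. Pads are 22 mm wide; open, the fingers measure 114 mm over their backs; the gripper's body (76 mm by 85 mm) begins 54 mm behind the grasp point. The pads swing forward as they close: fully open they stand 13 mm farther back than shut.
Start: joints at [-1.104, 0.238, -0.013, 1.319, 0, 1.571], TCP at [0.236, -0.469, 0.405] pointing down, gripper open.
Joint ranges: [-2.66, 2.66], [-1.03, 1.9], [-1.14, 1.46], [-1.82, 2.27], [-1.45, 1.34], [-3.14, 3.14]. Speed limits (rad/s): [2.22, 2.22, 2.79, 3.14, 3.14, 3.14].

### API

Orientations are given as a unit quaternion [w, x, y, z].
In Python, from cell import env gives the robot as it stands.
- The arm moves only by the tool play_rows, never from a script. Its argument "targets" is a list that holds one entry, the list of rows, each a list of 6 numbers: the shift along the tool's x, y, z in m, then the turn, a rotation vector about the tool's x, y, z in rad. In form: [[[x, y, z, rx, ry, rz], ...]]. A call has 1 to 20 rows; each row is the pose to reach, as a shift and turn from the pose commanded when the call began, along the tool's axes at that moment; what a row does not reach only later rows make up. A row lasts 1/10 s, in which the tool goes at most 50 mm and 8.59 degrees, less where a joint would pass 70% of its speed; a pose out of reach is approached as far as the arm can. A call with a gripper value outside its range is refused whole. "jaw" is the finger opening in m, from 0 to 0.0854, set as the call begins (left out, the last holds). The fingers move at their own pace and stop on an object; "force" is the grip in N (left out, the last holds). Time passes only in rows, so rows that repeat a pose let the fingers close. It gives the time, the measured TCP pose, the force, the opening and the grip force at its end, in the units of the state.
- env.sense(): the state, without advancing time (a new reading comes with each control period).
- env.grab_frame(name): name is "side" or "top"; returns the picture (480x640x3 uint8, red, green, blue); there is no depth.
- env.camera_model(name): a dict with "vfov" (degrees; the focal length in pixels is half the picture's height over the tangent of half this angle, whatever the lens; pixels are square), "cx", "cy" (the principal point, pixels), "k1" (the pictures are not rectified: a ray, as slopes to the right and down, at radius r is drawn at 1 + k1 r^2 times it, then the intrinsics apply), "view" (4x4, takes a point from world to camera coordinates). Camera axes: x right, y up, looking along -z (the intrinsics and any distortion apply to the point x, -y, -z); pixel columns grow to the right and rows downward; lengths in m; the calibration is good to about 2 mm. A picture is of the moment at which its call begins. camera_model takes no time and is no camera call.
- env.sign_off(): hands the job in; it is judged then, once.
Trained networks look in the newest picture that a camera, given by its name, has taken for a name from the list of things; names that differ only in an ending like _2 or _b are one class to them, and where a whole thing is asked for, a point or a joint stands for the part that bears it (a point fixed in the world has none). Each returns a list of dicts, best first, with "p" (0 to 1); they miss things now and then, are a little off and sometimes report something else, mostly with a low value. They report only what shows in the picture. A call takes as long as a camera call. They do not tell look-alikes from the thing itself.
- env.spot_in(target, camera): "box" ([centre column, centre row, width, height] in pixels, round what is visible of it).
- env.regions_of(target, camera): "region" (480x640 bool, what is visible of it) and "box" ([centre column, centre row, width, height] in pixels, round what is visible of it).
- env.landmark_of(target, camera): "point" ([column, row] in pixels: a listed point, or the origin of a listed thing).
The state is a dict: "time_s": time; "joint_pos": joint angles; "joint_velocities": joint speeds; "joint_efforts": joint torques, N m; "position": TCP position; "tcp_rot": TCP orientation; "ft_force": force on the tool from outside, world axes, zero at the start; "moment": the same for the moment, N m; "grip_width": opening from 0.0 (shut) to 1.0 (fully open); "grasp_force": force on a finger pad.
Only numpy, scipy, OpenCV 4.12 (cv2) and the standard library are available. Lean on these libraries where they do the work, as an engineer would, in place of code of your own. Each camera call takes 0.05 s, during which the arm holds its last target. There are 200 camera calls.

### The job

Get the sample feeder ready for loading: line up the three loose tube blocks in an even row, standing square and flush against the fence, one centred on each of its three index pins. Then, with the row left standing, swing the feeder's sprung arm against its spring, away from the mouth, until it is wound fully to its stop, and finish while still holding it there with the gripper (do not let go; the arm springs back). Leave the bucket, the flask and the beaker where they are.

Things in the scene. Friction and masses are not known exactly. Their poses are not given: they have to be found in the camera images.
- feeder: Sample feeder, fixed, slightly turned. Origin on the bench at the fence's robot-side face; x away from the robot, y along the fence to the robot's left, z up. Fence: aluminium bar 14 mm high, x 0 to 20 mm, y -305 to +170 mm, with three index pins on top (7 mm thick, 8 mm high) at x 10, y -85, -170, -255 mm. The housing with the dark mouth is at its left end, the sprung arm stands before the mouth.
- place0 (a point): Where a block's origin belongs for the left index pin: on the bench, 18 mm in front of the fence face, feeder y = -85 mm. Axes as the feeder's.
- place1 (a point): The same for the middle index pin, feeder y = -170 mm.
- place2 (a point): The same for the right index pin, feeder y = -255 mm.
- block0: Tube block: orange plastic, black bands, four black tube caps on top; 36 x 36 mm, 55 mm high (caps 1.5 mm more, not solid), 60 to 130 g. Origin at the centre of its underside, z up, x and y square to its sides. Starts loose on the bench in front of the fence, turned up to about 0.5 rad against it. The three blocks are alike; any may stand at any pin.
- block1: The second tube block, like block0.
- block2: The third tube block, like block0.
- winder (a joint): Angle of the sprung arm about its upright hinge: 0 at rest, 1.2 rad at the stop. Grows clockwise from above: the post moves right along the fence (feeder -y), then towards the robot (-x). The arm points at feeder angle -(0.3 + value) from feeder +x towards +y. The spring always drives it back to 0: 0.32 N m at rest, 0.74 N m at the stop (3 to 7 N at the post).
- housing (a point): Centre of the housing, on the bench: white and blue box 340 x 280 mm (feeder x -125 to 215, y 170 to 450 mm), 150 mm high, lid and keys to 162 mm. Axes as the feeder's. A steel hanger (30 mm wide, 20 to 32 mm above the bench) juts from its right face and carries the round pivot body (36 mm across, up to 38 mm above the bench) under the arm's hinge.
- pivot (a point): Point on the hinge axis of the arm, 45 mm above the bench, at feeder x -75, y 100 mm. Axes as the feeder's.
- post (a point): Point on the axis of the sprung arm's upright black post, 80 mm above the bench; moves with the arm. The post is round, 15 mm thick, up to 100 mm above the bench, 110 mm from the hinge axis. The arm is a flat steel bar 20 mm wide, 40 to 50 mm above the bench, from the hinge to 6 mm past the post; the roller midway and the coil spring are for looks. x along the bar, z up.
- bucket: Bystander: rectangular aluminium centrifuge bucket, 65 x 85 mm and 85 mm high, with tubes in it; origin at the centre of its underside.
- flask: Bystander: conical glass flask, 80 mm across the base and 108 mm high; origin at the centre of its underside.
- beaker: Bystander: glass beaker, 64 mm across and 75 mm high; origin at the centre of its underside.
Mind the look-alikes: they are no part of the job. What is shaped like the block0 but purple is not meant.

How it is judged:
By the outcome, as a careful person would: the job done as asked, in the order asked, and still so for the second after the job is handed in, while the arm keeps its last pose, push and grip.
It also fails if it takes over 67 s, if anything falls off the work surface, if the arm or the gripper's body presses on something with over 40 N, if the wrist force passes 120 N, or if a joint passes its speed limit or range.

## Working session

There is one attempt and no reset: what is moved stays moved. The work goes in short steps, Python scripts to look and compute and a tool call to move; the robot and the scene stay as the last step left them, time stands still between calls to the robot, and variables do not carry over. Pictures are saved under pics/ and viewed, at most 10 in all, crops included, and the job is handed in when it is done.

Besides the shell and the picture viewer there is one more tool, called as name(argument=value, ...) on one line, values as JSON. play_rows: Moves the arm, as the interface text tells. Its arguments: {"type":"object","properties":{"targets":{"type":"array","items":{"type":"array","items":{"type":"array","items":{"type":"number"}}}},"jaw":{"type":"number"},"force":{"type":"number"}},"required":["targets"]}

```bash
ls; mkdir -p pics; cat > h.py <<'E'
import numpy as np,cv2
from cell import env
def ray(cam,px):
    m=env.camera_model(cam);f=240/np.tan(np.radians(m['vfov'])/2)
    d=np.array([(px[0]-m['cx'])/f,(px[1]-m['cy'])/f]);u=d.copy()
    for _ in range(20):u=d/(1+m['k1']*(u@u))
    V=np.array(m['view']);R=V[:3,:3];o=-R.T@V[:3,3]
    return o,R.T@np.array([u[0],-u[1],-1])
def onz(cam,px,z):
    o,d=ray(cam,px);return o+d*(z-o[2])/d[2]
def proj(cam,P):
    m=env.camera_model(cam);f=240/np.tan(np.radians(m['vfov'])/2)
    V=np.array(m['view']);c=V[:3,:3]@np.array(P)+V[:3,3]
    u=np.array([c[0],-c[1]])/-c[2];u=u*(1+m['k1']*(u@u))
    return u*f+[m['cx'],m['cy']]
def tri(pa,pb,a='top',b='side'):
    o1,d1=ray(a,pa);o2,d2=ray(b,pb)
    s=np.linalg.lstsq(np.c_[d1,-d2],o2-o1,rcond=None)[0]
    return (o1+d1*s[0]+o2+d2*s[1])/2
E
python3 - <<'E'
from h import *
for c in('top','side'):
    im=env.grab_frame(c);cv2.imwrite(f'pics/{c}0.png',im[:,:,::-1])
    m=env.camera_model(c);V=np.array(m['view']);print(c,m['vfov'],m['k1'],(-V[:3,:3].T@V[:3,3]).round(3))
    for t in('block0','bucket','flask','beaker','post','pivot','housing','feeder','place0','place1','place2'):
        print(t,[(np.round(r['point']),round(r['p'],2)) for r in env.landmark_of(t,c)])
print(env.sense())
E
```

```text
pics
top 50.07871792049068 -0.10657356118567879 [0.334 0.014 1.238]
block0 [(array([423., 246.]), 0.91), (array([345., 240.]), 0.72), (array([389., 252.]), 0.66), (array([302., 241.]), 0.6)]
bucket [(array([488., 259.]), 0.62)]
flask [(array([488., 185.]), 0.65)]
beaker [(array([174., 327.]), 0.68)]
post []
pivot [(array([245., 234.]), 0.55)]
housing []
feeder [(array([289., 202.]), 0.6)]
place0 [(array([356., 211.]), 0.94), (array([326., 209.]), 0.7), (array([394., 210.]), 0.63)]
place1 [(array([356., 211.]), 0.94), (array([326., 209.]), 0.7), (array([394., 210.]), 0.63)]
place2 [(array([356., 211.]), 0.94), (array([326., 209.]), 0.7), (array([394., 210.]), 0.63)]
side 46.82621312437279 -0.10532286983007633 [-0.24   0.838  0.699]
block0 [(array([372., 230.]), 0.88), (array([356., 246.]), 0.86), (array([287., 276.]), 0.65), (array([322., 256.]), 0.62)]
bucket [(array([415., 214.]), 0.83)]
flask [(array([360., 196.]), 0.76)]
beaker [(array([257., 390.]), 0.63)]
post [(array([246., 284.]), 0.68), (array([223., 245.]), 0.56), (array([413., 214.]), 0.46)]
pivot [(array([246., 281.]), 0.7
[... 376 characters left out ...]
.2, 'joint_pos': array([-1.10401150e+00,  2.38211059e-01, -1.35291529e-02,  1.31920301e+00,
       -3.24747207e-05,  1.57083658e+00]), 'joint_velocities': array([-0.00103935,  0.00085552, -0.00026546, -0.000306  ,  0.00020231,
       -0.00060911]), 'joint_efforts': array([ 1.70585830e-03, -5.38596475e+01,  3.46685565e+01,  3.58168065e-03,
        5.70386430e-05, -3.25270264e-05]), 'position': array([ 0.23623965, -0.46880634,  0.40465905]), 'tcp_rot': array([-6.77025581e-05,  9.72892052e-01,  2.31259702e-01, -3.27859502e-05]), 'ft_force': array([0.18173017, 1.0064085 , 0.35101693]), 'moment': array([ 0.03461693, -0.04192471,  0.00037667]), 'grasp_force': 0.0, 'grip_width': 0.9965382805509533}
```

View pics/top0.png

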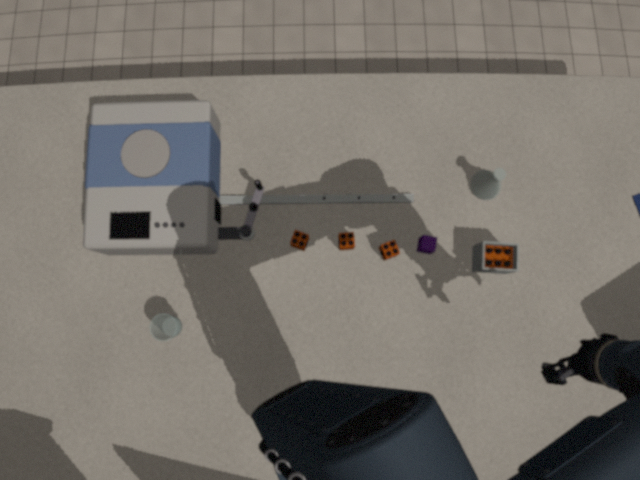

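View pics/side0.png

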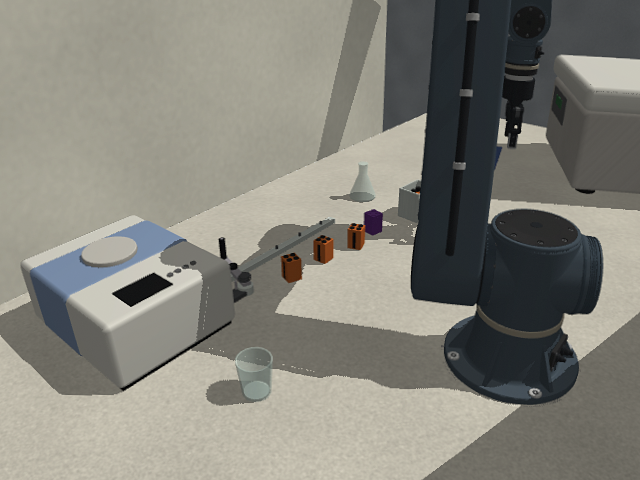

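Top view: three orange blocks at (300,240), (346,240), (389,250). The purple one at (428,244) is the look-alike and I'll leave it alone. The pins are at about (324,197), (359,197), (394,197). Next I'll fit the block poses and the feeder, and check them on an enlarged crop.

```bash
cat >> h.py <<'E'
from scipy.optimize import minimize
def masks(im):
    hsv=cv2.cvtColor(im,cv2.COLOR_RGB2HSV)
    return ((hsv[...,0]<=20)&(hsv[...,1]>150)&(hsv[...,2]>50)).astype(np.uint8)
S=8
def hullmask(p,cam,off):
    x,y,a=p;c,s=np.cos(a),np.sin(a)
    P=[[x+c*u-s*v,y+s*u+c*v,z] for u in(-.018,.018) for v in(-.018,.018) for z in(0,.055)]
    q=np.array([proj(cam,k) for k in P])
    h=cv2.convexHull(((q+0.5-off)*S*16).astype(np.int32))
    m=np.zeros((60*S,60*S),np.uint8);cv2.fillConvexPoly(m,h,1,shift=4);return m
def fit(ims,xy,cams=('top','side')):
    T={}
    for c in cams:
        q=proj(c,[*xy,.03]);off=np.round(q)-30;M=masks(ims[c])
        o=off.astype(int);M=M[o[1]:o[1]+60,o[0]:o[0]+60]
        n,l,st,ce=cv2.connectedComponentsWithStats(cv2.morphologyEx(M,cv2.MORPH_CLOSE,np.ones((5,5))))
        k=1+np.argmin([np.linalg.norm(ce[i]-30)-st[i,4]*.05 for i in range(1,n)])
        M=M*(l==k);M=cv2.resize(M*255,None,fx=S,fy=S,interpolation=cv2.INTER_LINEAR)>127
        pts=np.argwhere(M)[:,::-1].astype(np.int32);h=cv2.convexHull(pts)
        m=np.zeros((60*S,60*S),np.uint8);cv2.fillConvexPoly(m,h,1);T[c]=(off,m)
    def cost(p):
        v=0
        for c in cams:
            off,m=T[c];g=hullmask(p,c,off);v+=1-(g&m).sum()/(g|m).sum()
        return v
    best=None
    for a in np.arange(-.7,.8,.2):
        r=minimize(cost,[*xy,a],method='Nelder-Mead',options=dict(initial_simplex=[[*xy,a],[xy[0]+.008,xy[1],a],[xy[0],xy[1]+.008,a],[*xy,a+.15]],xatol=1e-4,fatol=1e-4))
        if best is None or r.fun<best.fun:best=r
    return best.x,best.fun
E
python3 - <<'E'
from h import *
ims={c:env.grab_frame(c) for c in('top','side')}
for px in((300,240),(346,240),(389,250)):
    xy=onz('top',px,.05)[:2]
    for cs in(('top','side'),('top',),('side',)):
        try: print(px,cs,*[np.round(v,4) for v in fit(ims,xy,cs)])
        except Exception as e: print(cs,e)
a=cv2.resize(ims['top'][180:270,230:430],None,fx=4,fy=4,interpolation=cv2.INTER_CUBIC)
b=cv2.resize(ims['side'][205:305,215:415],None,fx=2.4,fy=2.4,interpolation=cv2.INTER_CUBIC)
o=np.zeros((600,800,3),np.uint8);o[:360]=a;o[360:600,:480]=b
cv2.imwrite('pics/crop1.png',o[:,:,::-1])
# dark pins
g=cv2.cvtColor(ims['top'],cv2.COLOR_RGB2GRAY).astype(float)
for px in((324,197),(359,197),(394,197)):
    w=g[px[1]-5:px[1]+6,px[0]-6:px[0]+7];print(w.astype(int))
E
```

```text
('top', 'side') time passes only in moves, steps and waits
('top',) time passes only in moves, steps and waits
('side',) time passes only in moves, steps and waits
('top', 'side') time passes only in moves, steps and waits
('top',) time passes only in moves, steps and waits
('side',) time passes only in moves, steps and waits
('top', 'side') time passes only in moves, steps and waits
('top',) time passes only in moves, steps and waits
('side',) time passes only in moves, steps and waits
[[90 86 88 88 87 87 87 86 86 90 89 90 85]
 [88 91 90 86 87 84 83 85 84 86 91 88 84]
 [86 89 88 88 86 83 81 78 83 80 84 89 85]
 [88 88 88 86 84 82 78 79 85 83 87 86 89]
 [84 88 87 87 79 73 69 76 82 86 83 82 87]
 [86 85 84 83 68 58 55 66 79 82 87 84 84]
 [85 84 86 82 69 55 52 68 80 83 88 86 85]
 [86 86 85 83 73 63 66 74 82 84 86 86 84]
 [85 88 84 85 81 77 79 82 86 83 84 85 83]
 [85 85 83 86 85 82 82 85 83 84 80 84 80]
 [77 80 80 81 79 78 81 78 75 79 77 71 77]]
[[90 88 89 88 89 90 88 88 87 86 89 89 85]
 [87 85 90 86 86 84 86 87 87 87 86 86 87]
 [89 85 83 85 85 86 82 84 88 85 89 85 88]
 [85 86 88 81 84 81
[... 223 characters left out ...]
85 80 81]
 [79 79 78 80 76 78 78 78 79 76 78 78 79]
 [76 70 72 70 76 73 71 72 72 71 71 74 72]]
[[ 88  89  88  90  89  89  89  90  90  91  99 111 115]
 [ 92  89  89  86  91  92  92  94  94  94  93  96  95]
 [ 87  88  86  87  91  92  95  96  94  95  88  91  88]
 [ 88  86  87  86  81  79  77  88  88  89  87  88  86]
 [ 86  84  88  82  71  61  62  72  83  87  87  87  86]
 [ 86  89  86  78  65  53  52  69  78  87  90  84  88]
 [ 86  86  85  78  67  61  66  76  85  87  85  86  88]
 [ 88  82  86  84  81  76  78  85  84  86  89  86  89]
 [ 82  84  85  81  83  82  84  86  83  86  85  86  88]
 [ 81  78  82  77  80  81  77  81  82  80  81  82  82]
 [ 75  74  71  75  74  76  74  74  76  76  77  78  81]]
```

View pics/crop1.png

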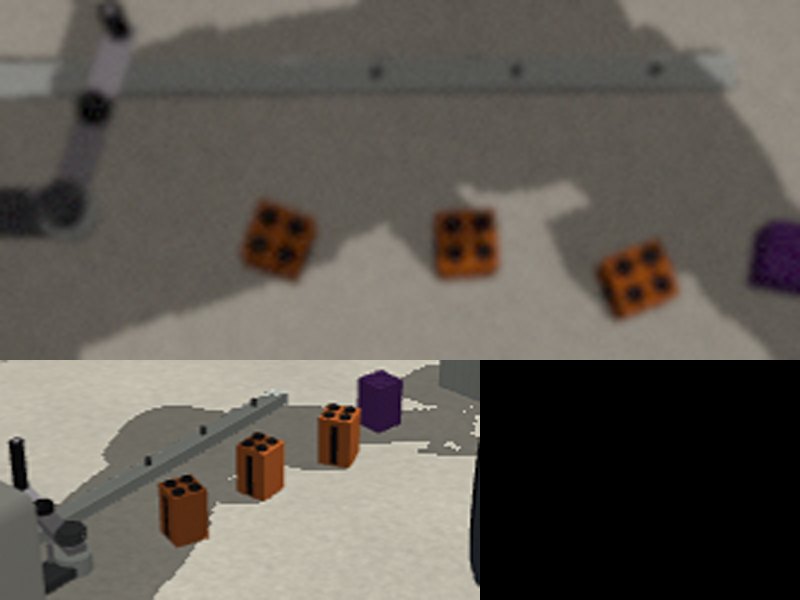

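The crop shows orange blocks at about (300,240), (346,241) and (389,250) in the full picture, the purple look-alike at the right, and three pins on the fence. The fit failed, so I'll cache the camera model and run it again.

```bash
sed -i 's/env\.camera_model(/cm(/' h.py; sed -i '2a from functools import lru_cache\n@lru_cache(None)\ndef cm(c): return env.camera_model(c)' h.py
cat > m.py <<'E'
from h import *
import traceback
ims={c:cv2.imread(f'pics/{c}0.png')[:,:,::-1].copy() for c in('top','side')}
for px in((300,240),(346,240),(389,250)):
    xy=onz('top',px,.05)[:2]
    for cs in(('top','side'),('top',),('side',)):
        try: print(px,cs,*[np.round(v,4) for v in fit(ims,xy,cs)])
        except Exception as e: traceback.print_exc();raise SystemExit
g=cv2.cvtColor(ims['top'],cv2.COLOR_RGB2GRAY).astype(float)
P=[]
for px in((324,197),(359,197),(394,197)):
    w=np.clip(78-g[px[1]-4:px[1]+4,px[0]-5:px[0]+6],0,None);yy,xx=np.mgrid[-4:4,-5:6]
    q=[px[0]+(w*xx).sum()/w.sum(),px[1]+(w*yy).sum()/w.sum()]
    p=onz('top',q,.020);P.append(p[:2]);print('pin',np.round(q,2),p.round(4))
P=np.array(P);ud=P[0]-P[2];print('len',np.linalg.norm(ud));ud/=np.linalg.norm(ud)
print('yaw by pins',np.arctan2(-ud[0],ud[1]))
# front lower edge of fence: strongest gradient per column
pts=[]
for c in range(270,405):
    col=cv2.GaussianBlur(g,(5,3),0)[196:210,c];d=np.diff(col);k=int(np.argmin(d[3:12]))+3
    if 0<k<12:
        a,b,e=d[k-1],d[k],d[k+1];k=k+0.5*(a-e)/(a-2*b+e)
    pts.append((c,196+k+.5))
pts=np.array(pts);l=np.polyfit(*pts.T,1);
for _ in range(5):
    r=np.abs(np.polyval(l,pts[:,0])-pts[:,1]);l=np.polyfit(*pts[r<max(.5,np.median(r)*1.5)].T,1)
for z in(0,.014):
    A=onz('top',(290,np.polyval(l,290)),z);B=onz('top',(395,np.polyval(l,395)),z);print('edge z',z,A.round(4),B.round(4),np.arctan2(-(A-B)[0],(A-B)[1]),np.median(r))
# check side edges
for p in P: print('side proj of pin',proj('side',[*p,.022]).round(1))
E
python3 m.py
```

```text
(300, 240) ('top', 'side') [ 0.506   0.0566 -0.4746] 0.3157
(300, 240) ('top',) [ 0.5052  0.0542 -0.1427] 0.219
(300, 240) ('side',) [ 0.5039  0.0591 -0.499 ] 0.0627
(346, 240) ('top', 'side') [ 0.5018 -0.0538  0.3648] 0.3711
(346, 240) ('top',) [ 0.4996 -0.056  -0.1679] 0.2616
(346, 240) ('side',) [ 0.5    -0.0515  0.3566] 0.0665
(389, 250) ('top', 'side') [ 0.4787 -0.1561  0.4543] 0.2728
(389, 250) ('top',) [ 0.479  -0.1577  0.4697] 0.183
(389, 250) ('side',) [ 0.4769 -0.1534  0.4519] 0.0605
pin [323.65 197.66] [ 0.6092 -0.006   0.02  ]
pin [358.56 197.32] [ 0.6087 -0.0907  0.02  ]
pin [393.3 197.1] [ 0.608  -0.1754  0.02  ]
len 0.16941482869899244
yaw by pins -0.007277021796229729
edge z 0 [0.6055 0.0766 0.    ] [ 0.6038 -0.1824  0.    ] -0.006544463143583295 0.1390880984032492
edge z 0.014 [0.6024 0.0759 0.014 ] [ 0.6008 -0.1802  0.014 ] -0.006544463143583555 0.1390880984032492
side proj of pin [277.3 244.3]
side proj of pin [300.1 231.7]
side proj of pin [321.3 220. ]
```

```bash
cat >> h.py <<'E'
def masks(im):
    a=im.astype(int);return ((a[...,0]-a[...,2]>22)).astype(np.uint8)
def tops(im,xy):
    """top-view: subpixel fit of block (hull render blurred) against redness"""
    q=proj('top',[*xy,.03]);off=np.round(q)-30;o=off.astype(int)
    a=im.astype(float)[o[1]:o[1]+60,o[0]:o[0]+60];M=(a[...,0]-a[...,2])/(a.sum(2)+30)
    M=np.clip((M-.05)/.2,0,1).astype(np.float32)
    M=cv2.morphologyEx(M,cv2.MORPH_CLOSE,np.ones((5,5)))
    yy,xx=np.mgrid[:60,:60];M=M*(np.hypot(xx-30,yy-30)<17)
    def cost(p):
        g=cv2.resize(hullmask(p,'top',off).astype(np.float32),(60,60),interpolation=cv2.INTER_AREA)
        return ((cv2.GaussianBlur(g,(0,0),.7)-M)**2).sum()/100
    b=None
    for t in np.arange(-.7,.8,.2):
        r=minimize(cost,[*xy,t],method='Nelder-Mead',options=dict(initial_simplex=[[*xy,t],[xy[0]+.008,xy[1],t],[xy[0],xy[1]+.008,t],[*xy,t+.15]],xatol=1e-4,fatol=1e-5))
        if b is None or r.fun<b.fun:b=r
    return b.x.round(4),round(b.fun,3)
E
cat > m2.py <<'E'
from h import *
ims={c:cv2.imread(f'pics/{c}0.png')[:,:,::-1].copy() for c in('top','side')}
for px in((300,240),(346,240),(389,250)):
    xy=onz('top',px,.05)[:2]
    print(px,tops(ims['top'],xy),[fit(ims,xy,c) for c in(('top',),('side',))])
E
python3 m2.py; cat > tcp.py <<'E'
from h import *
from scipy.spatial.transform import Rotation as R
s=env.sense();q=s['tcp_rot'];r=R.from_quat([*q[1:],q[0]])
print(s['time_s'],s['position'].round(4));print(r.as_matrix().round(3))
E
python3 tcp.py
```

```text
(300, 240) (array([ 0.5059,  0.0543, -0.3644]), np.float64(0.091)) [(array([ 0.50517369,  0.05338736, -0.37643779]), np.float64(0.08523780111179735)), (array([ 0.50420235,  0.05900053, -0.27879047]), np.float64(0.031218556373457607))]
(346, 240) (array([ 0.502 , -0.0567,  0.0359]), np.float64(0.117)) [(array([ 0.50245094, -0.05757802,  0.09309713]), np.float64(0.11419114604882086)), (array([ 0.49990595, -0.05178625,  0.0207734 ]), np.float64(0.03738211243126188))]
(389, 250) (array([ 0.4789, -0.1585,  0.3503]), np.float64(0.081)) [(array([ 0.47863905, -0.15890072,  0.27156883]), np.float64(0.11862469222652128)), (array([ 0.4755382 , -0.15171431,  0.24937815]), np.float64(0.054164127890196534))]
1.3 [ 0.2363 -0.4688  0.4047]
[[ 0.893  0.45  -0.   ]
 [ 0.45  -0.893  0.   ]
 [-0.    -0.    -1.   ]]
```

Top and side agree to within about 4 mm, which is fine for gripping, so I'll use their mean. Going for the right-most orange block (389,250) first.

play_rows(targets=[[[0.356, -0.171, 0.125, 0, 0, 0.137], [0.356, -0.171, 0.125, 0, 0, 0.137], [0.356, -0.171, 0.125, 0, 0, 0.137], [0.356, -0.171, 0.125, 0, 0, 0.137], [0.356, -0.171, 0.125, 0, 0, 0.137], [0.356, -0.171, 0.125, 0, 0, 0.137], [0.356, -0.171, 0.125, 0, 0, 0.137], [0.356, -0.171, 0.125, 0, 0, 0.137], [0.356, -0.171, 0.125, 0, 0, 0.137], [0.356, -0.171, 0.125, 0, 0, 0.137], [0.356, -0.171, 0.125, 0, 0, 0.137], [0.356, -0.171, 0.15, 0, 0, 0.137], [0.356, -0.171, 0.18, 0, 0, 0.137], [0.356, -0.171, 0.205, 0, 0, 0.137], [0.356, -0.171, 0.218, 0, 0, 0.137], [0.356, -0.171, 0.218, 0, 0, 0.137], [0.356, -0.171, 0.218, 0, 0, 0.137]]], jaw=0.065)

```text
time_s: 3.0
position: [0.4769, -0.157, 0.1875]
tcp_rot: [0.0, 0.987, 0.163, 0.0]
ft_force: [0.2, 0.5, -0.1]
grip_width: 0.764
grasp_force: 0.0
```

play_rows(targets=[[[0, 0, 0, 0, 0, 0], [0, 0, 0, 0, 0, 0], [0, 0, 0, 0, 0, 0], [0, 0, 0, 0, 0, 0], [0, 0, 0, 0, 0, 0], [0, 0, 0, 0, 0, 0]]], jaw=0.02, force=30)

```text
time_s: 3.6
position: [0.4776, -0.1562, 0.1879]
tcp_rot: [0.001, 0.986, 0.164, 0.001]
ft_force: [-1.5, -2.5, 6.1]
grip_width: 0.418
grasp_force: 29.7
```

```bash
cat > go.py <<'E'
# usage: go.py x y z yaw : prints shift and rz in current tool axes
from h import *;import sys
from scipy.spatial.transform import Rotation as R
s=env.sense();q=s['tcp_rot'];r=R.from_quat([*q[1:],q[0]]);M=r.as_matrix()
t=np.arctan2(M[1,0],M[0,0])
print('t',s['time_s'],s['position'].round(4),'yaw',t.round(4),'grip',round(s['grip_width']*.0854,4),round(s['grasp_force'],1),s['ft_force'].round(1),'joints',s['joint_pos'].round(2))
a=list(map(float,sys.argv[1:]))
for i in range(0,len(a),4):
    print((M.T@(np.array(a[i:i+3])-s['position'])).round(4),'rz',round(t-a[i+3],4))
E
python3 go.py 0.57 -0.173 0.20 -0.007
python3 -c "
from h import *
im=env.grab_frame('side');cv2.imwrite('pics/side1.png',cv2.resize(im[150:330,200:440],None,fx=2.5,fy=2.5)[:,:,::-1])"
```

```text
t 3.6 [ 0.4776 -0.1562  0.1879] yaw 0.3297 grip 0.0357 29.7 [-1.5 -2.5  6.1] joints [-0.32  0.37 -0.43  0.76 -0.    2.5 ]
[ 0.082   0.0458 -0.0119] rz 0.3367
```

View pics/side1.png

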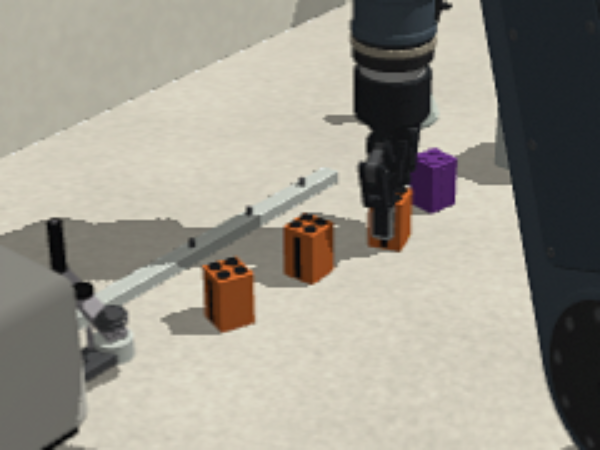

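The orange block is gripped; the opening reads 35.7 mm. Lifting it slightly, squaring it up and moving it in front of the right pin.

play_rows(targets=[[[0, 0, -0.012, 0, 0, 0], [0.041, 0.023, -0.012, 0, 0, 0.15], [0.082, 0.046, -0.012, 0, 0, 0.3], [0.082, 0.046, -0.012, 0, 0, 0.337], [0.082, 0.046, -0.012, 0, 0, 0.337], [0.082, 0.046, -0.005, 0, 0, 0.337], [0.082, 0.046, -0.001, 0, 0, 0.337], [0.082, 0.046, -0.001, 0, 0, 0.337]]])

```text
time_s: 4.45
position: [0.5687, -0.1726, 0.1878]
tcp_rot: [-0.0, 1.0, -0.003, -0.0]
ft_force: [0.5, -0.2, -0.6]
grip_width: 0.418
grasp_force: 30.5
```

play_rows(targets=[[[0.003, 0, 0, 0, 0, 0], [0.006, 0, 0, 0, 0, 0], [0.008, 0, 0, 0, 0, 0], [0.008, 0, 0, 0, 0, 0]]])

```text
time_s: 4.85
position: [0.5779, -0.1729, 0.1878]
tcp_rot: [-0.0, 1.0, -0.004, 0.0]
ft_force: [-0.6, 0.6, 2.6]
grip_width: 0.416
grasp_force: 30.9
```

```bash
python3 go.py 0.582 -0.173 0.188 -0.007
python3 -c "
from h import *
im=env.grab_frame('side');cv2.imwrite('pics/side2.png',cv2.resize(im[180:280,260:420],None,fx=5,fy=5,interpolation=cv2.INTER_CUBIC)[:,:,::-1])"
```

```text
t 4.85 [ 0.5779 -0.1729  0.1878] yaw -0.0071 grip 0.0355 30.9 [-0.6  0.6  2.6] joints [-0.29  0.51 -0.18  0.88  0.    2.86]
[ 0.0041  0.0001 -0.0002] rz -0.0001
```

View pics/side2.png

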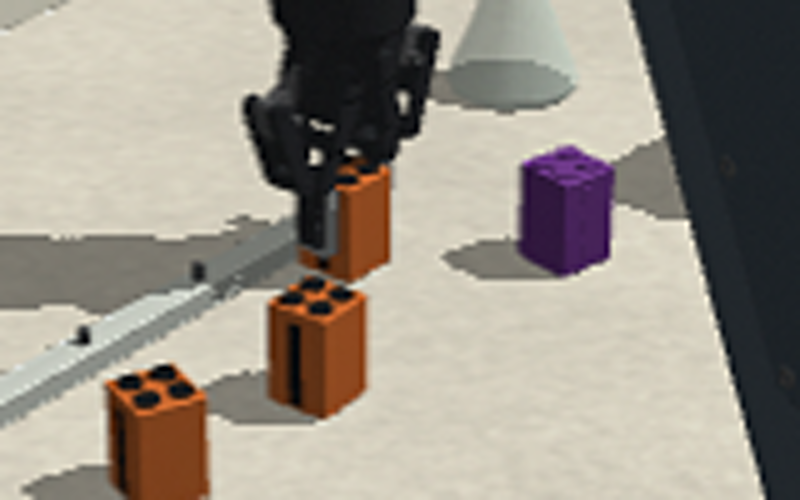

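The block stands in front of the right pin, just short of the fence, and no contact force shows yet. Pushing on gently.

play_rows(targets=[[[0.002, 0, 0, 0, 0, 0], [0.004, 0, 0, 0, 0, 0], [0.004, 0, 0, 0, 0, 0]]])

```text
time_s: 5.2
position: [0.5816, -0.1729, 0.1877]
tcp_rot: [-0.0, 1.0, -0.004, -0.0]
ft_force: [-3.0, 0.5, 3.6]
grip_width: 0.419
grasp_force: 31.1
```

play_rows(targets=[[[0.001, 0, 0, 0, 0, 0], [0.002, 0, 0, 0, 0, 0], [0.002, 0, 0, 0, 0, 0]]])

```text
time_s: 5.5
position: [0.5822, -0.1729, 0.1878]
tcp_rot: [0.0, 1.0, -0.004, -0.002]
ft_force: [-10.5, -0.1, 11.2]
grip_width: 0.419
grasp_force: 31.9
```

Contact made at about 10 N. Releasing, raising and looking.

play_rows(targets=[[[0, 0, 0, 0, 0, 0], [0, 0, 0, 0, 0, 0], [0, 0, 0, 0, 0, 0], [0, 0, 0, 0, 0, 0], [-0.002, 0, -0.02, 0, 0, 0], [-0.002, 0, -0.05, 0, 0, 0], [-0.04, 0, -0.1, 0, 0, 0], [-0.09, 0, -0.1, 0, 0, 0], [-0.14, 0, -0.1, 0, 0, 0], [-0.14, 0, -0.1, 0, 0, 0], [-0.14, 0, -0.1, 0, 0, 0]]], jaw=0.06)

```text
time_s: 6.6
position: [0.4426, -0.1719, 0.2883]
tcp_rot: [0.0, 1.0, -0.004, 0.0]
ft_force: [0.2, 0.3, 0.3]
grip_width: 0.698
grasp_force: 0.0
```

```bash
cat > chk.py <<'E'
from h import *;import sys
im=env.grab_frame('top');sd=env.grab_frame('side')
n=sys.argv[1]
cv2.imwrite(f'pics/top_{n}.png',im[:,:,::-1]);cv2.imwrite(f'pics/side_{n}.png',sd[:,:,::-1])
F=np.array([.6,-.0045]);u=np.array([.0073,1]);
for a in sys.argv[2:]:
    xy=tuple(map(float,a.split(',')))
    print(a,tops(im,xy),[np.round(v,4) for v in fit({'side':sd},xy,('side',))])
E
python3 chk.py c -- 0.582,-0.173 2>/dev/null || python3 chk.py c 0.582,-0.173 0.505,0.0555 0.501,-0.0545; python3 go.py 0.501 -0.0545 0.26 0.04
```

```text
0.582,-0.173 (array([ 0.5813, -0.172 , -0.0439]), np.float64(0.123)) [array([ 0.5159, -0.1254, -0.1272]), np.float64(0.8574)]
0.505,0.0555 (array([ 0.5065,  0.0546, -0.3902]), np.float64(0.073)) [array([ 0.4575,  0.0872, -0.0435]), np.float64(0.7775)]
0.501,-0.0545 (array([ 0.5021, -0.0563,  0.0456]), np.float64(0.122)) [array([ 0.4598, -0.0044,  1.5142]), np.float64(0.8392)]
t 6.8 [ 0.4452 -0.1722  0.2876] yaw -0.0069 grip 0.0602 0.0 [ 0.2 -0.6  0.1] joints [-0.37  0.23 -0.34  1.    0.    2.78]
[ 0.055  -0.118   0.0276] rz -0.0469
```

```bash
python3 - <<'E'
from h import *
im=cv2.imread('pics/top_c.png');sd=cv2.imread('pics/side_c.png')
a=cv2.resize(im[185:225,370:420],None,fx=8,fy=8,interpolation=cv2.INTER_CUBIC)
b=cv2.resize(sd[195:265,310:380],None,fx=5.5,fy=5.5,interpolation=cv2.INTER_CUBIC)
o=np.zeros((400,800,3),np.uint8);o[:320,:400]=a;o[:385,410:795]=b;cv2.imwrite('pics/crop_c.png',o)
print(proj('top',[.608,-.1754,.02]),[proj('top',[.5825,y,.0565]) for y in(-.172,-.1754)])
E
```

```text
[393.28619617 197.0826439 ] [array([394.53700913, 204.24957463]), array([395.97191716, 204.22884561])]
```

View pics/crop_c.png

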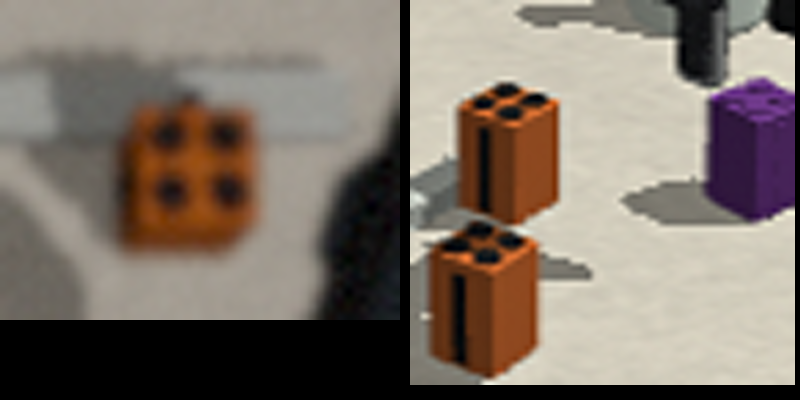

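The block's caps centre on column 394.5, where 396 would be in line with the pin (393), so it sits about 3 mm too far left. Regripping 3 mm further right, which slides it along the fence.

play_rows(targets=[[[0.05, 0.003, 0, 0, 0, 0], [0.1, 0.003, 0, 0, 0, 0], [0.136, 0.003, 0.02, 0, 0, 0], [0.136, 0.003, 0.05, 0, 0, 0], [0.136, 0.003, 0.08, 0, 0, 0], [0.136, 0.003, 0.099, 0, 0, 0], [0.136, 0.003, 0.099, 0, 0, 0], [0.136, 0.003, 0.099, 0, 0, 0]]])

```text
time_s: 7.6
position: [0.5804, -0.1758, 0.1883]
tcp_rot: [-0.0, 1.0, -0.003, -0.0]
ft_force: [-0.5, 0.1, -0.4]
grip_width: 0.704
grasp_force: 0.0
```

play_rows(targets=[[[0, 0, 0, 0, 0, 0], [0, 0, 0, 0, 0, 0], [0, 0, 0, 0, 0, 0], [0, 0, 0, 0, 0, 0], [0.001, 0, 0, 0, 0, 0], [0.002, 0, 0, 0, 0, 0], [0.002, 0, 0, 0, 0, 0]]], jaw=0.02)

```text
time_s: 8.3
position: [0.581, -0.176, 0.1901]
tcp_rot: [0.0, 1.0, -0.004, -0.0]
ft_force: [-6.5, 0.7, 12.8]
grip_width: 0.415
grasp_force: 32.2
```

play_rows(targets=[[[0, 0, 0, 0, 0, 0], [0, 0, 0, 0, 0, 0], [0, 0, 0, 0, 0, 0], [-0.001, 0, -0.02, 0, 0, 0], [-0.001, 0, -0.06, 0, 0, 0], [-0.04, 0, -0.1, 0, 0, -0.15], [-0.08, -0.02, -0.1, 0, 0, -0.3], [-0.12, -0.05, -0.1, 0, 0, -0.45], [-0.13, -0.08, -0.1, 0, 0, -0.6], [-0.13, -0.1, -0.1, 0, 0, -0.75], [-0.13, -0.1, -0.1, 0, 0, -0.9], [-0.13, -0.1, -0.1, 0, 0, -1.05], [-0.13, -0.1, -0.1, 0, 0, -1.2], [-0.13, -0.1, -0.1, 0, 0, -1.35], [-0.13, -0.1, -0.1, 0, 0, -1.5], [-0.13, -0.1, -0.1, 0, 0, -1.6], [-0.13, -0.1, -0.1, 0, 0, -1.6]]], jaw=0.06)

```text
time_s: 10.0
position: [0.4524, -0.075, 0.2887]
tcp_rot: [-0.0, 0.699, 0.715, 0.0]
ft_force: [-0.2, 0.0, -0.3]
grip_width: 0.7
grasp_force: 0.0
```

play_rows(targets=[[[0, 0, 0, 0, 0, -0.15], [0, 0, 0, 0, 0, -0.3], [0, 0, 0, 0, 0, -0.45], [0, 0, 0, 0, 0, -0.6], [0, 0, 0, 0, 0, -0.75], [0, 0, 0, 0, 0, -0.9], [0, 0, 0, 0, 0, -1.05], [0, 0, 0, 0, 0, -1.2], [0, 0, 0, 0, 0, -1.35], [0, 0, 0, 0, 0, -1.5], [0, 0, 0, 0, 0, -1.58], [0, 0, 0, 0, 0, -1.58], [0, 0, 0, 0, 0, -1.58]]])

```text
time_s: 11.3
position: [0.4524, -0.075, 0.2887]
tcp_rot: [-0.0, -0.013, 1.0, 0.0]
ft_force: [0.1, -0.0, 0.5]
grip_width: 0.702
grasp_force: 0.0
```

```bash
python3 go.py 0.5015 -0.0565 0.188 3.18; python3 chk.py d 0.582,-0.176 0.501,-0.0545 | cut -c1-80
```

```text
t 11.3 [ 0.4524 -0.075   0.2887] yaw -3.1147 grip 0.0599 0.0 [ 0.1 -0.   0.5] joints [-0.16  0.2  -0.38  0.99  0.   -0.19]
[-0.0496  0.0172  0.1007] rz -6.2947
0.582,-0.176 (array([ 0.4609, -0.0862, -0.4806]), np.float64(0.0)) [array([ 0.50
0.501,-0.0545 (array([ 0.4245,  0.0418, -0.0358]), np.float64(0.0)) [array([ 0.4
```

play_rows(targets=[[[-0.05, 0.017, 0.02, 0, 0, -0.012], [-0.05, 0.017, 0.05, 0, 0, -0.012], [-0.05, 0.017, 0.08, 0, 0, -0.012], [-0.05, 0.017, 0.101, 0, 0, -0.012], [-0.05, 0.017, 0.101, 0, 0, -0.012], [-0.05, 0.017, 0.101, 0, 0, -0.012]]])

```text
time_s: 12.0
position: [0.5019, -0.0564, 0.188]
tcp_rot: [-0.0, -0.021, 1.0, 0.0]
ft_force: [-0.2, 0.5, 0.2]
grip_width: 0.702
grasp_force: 0.0
```

play_rows(targets=[[[0, 0, 0, 0, 0, 0], [0, 0, 0, 0, 0, 0], [0, 0, 0, 0, 0, 0], [0, 0, 0, 0, 0, 0], [0, 0, 0, 0, 0, 0], [0, 0, -0.008, 0, 0, 0], [0, 0, -0.008, 0, 0, 0]]], jaw=0.02)

```text
time_s: 12.7
position: [0.5022, -0.0565, 0.197]
tcp_rot: [0.001, -0.022, 1.0, -0.0]
ft_force: [0.3, 0.1, -1.0]
grip_width: 0.423
grasp_force: 30.1
```

```bash
python3 go.py 0.57 -0.0915 0.19 3.1346
```

```text
t 12.7 [ 0.5022 -0.0565  0.197 ] yaw -3.0985 grip 0.0361 30.1 [ 0.3  0.1 -1. ] joints [-0.11  0.37 -0.41  0.79  0.   -0.16]
[-0.0662 -0.0379  0.0071] rz -6.2331
```

play_rows(targets=[[[-0.033, -0.019, 0, 0, 0, 0.025], [-0.066, -0.038, 0, 0, 0, 0.05], [-0.066, -0.038, 0.004, 0, 0, 0.05], [-0.066, -0.038, 0.008, 0, 0, 0.05], [-0.069, -0.0382, 0.008, 0, 0, 0.05], [-0.072, -0.0384, 0.008, 0, 0, 0.05], [-0.075, -0.0386, 0.008, 0, 0, 0.05], [-0.077, -0.0388, 0.008, 0, 0, 0.05], [-0.077, -0.0388, 0.008, 0, 0, 0.05]]])

```text
time_s: 13.6
position: [0.5775, -0.0917, 0.1886]
tcp_rot: [-0.003, 0.003, 1.0, -0.0]
ft_force: [-12.5, -2.5, 18.9]
grip_width: 0.415
grasp_force: 32.6
```

play_rows(targets=[[[-0.001, 0, 0, 0, 0, 0], [-0.002, 0, 0, 0, 0, 0], [-0.002, 0, 0, 0, 0, 0]]])

```text
time_s: 13.9
position: [0.5796, -0.0916, 0.1885]
tcp_rot: [-0.002, 0.003, 1.0, -0.0]
ft_force: [-11.6, -2.0, 17.4]
grip_width: 0.419
grasp_force: 32.3
```

```bash
python3 go.py 0.582 -0.0915 0.19 3.1346
```

```text
t 13.9 [ 0.5796 -0.0916  0.1885] yaw 3.1348 grip 0.0358 32.3 [-11.6  -2.   17.4] joints [-0.16  0.49 -0.22  0.87 -0.   -0.15]
[-0.0024  0.0001 -0.0015] rz 0.0002
```

The vertical force is high, so the block may only be dragging on the bench. Relieving by 1 mm and pushing on.

play_rows(targets=[[[0, 0, -0.0015, 0, 0, 0], [-0.002, 0, -0.0015, 0, 0, 0], [-0.003, 0, -0.0015, 0, 0, 0], [-0.003, 0, -0.0015, 0, 0, 0]]])

```text
time_s: 14.3
position: [0.5855, -0.0917, 0.1889]
tcp_rot: [-0.0, 0.003, 1.0, 0.0]
ft_force: [-0.5, 0.4, -0.9]
grip_width: 0.413
grasp_force: 30.4
```

play_rows(targets=[[[-0.001, 0, 0, 0, 0, 0], [-0.002, 0, 0, 0, 0, 0], [-0.002, 0, 0, 0, 0, 0]]])

```text
time_s: 14.6
position: [0.5868, -0.0918, 0.1889]
tcp_rot: [-0.001, 0.003, 1.0, 0.0]
ft_force: [-3.9, 0.9, 1.6]
grip_width: 0.421
grasp_force: 30.7
```

play_rows(targets=[[[-0.001, 0, 0, 0, 0, 0], [-0.002, 0, 0, 0, 0, 0], [-0.002, 0, 0, 0, 0, 0]]])

```text
time_s: 14.9
position: [0.5874, -0.0918, 0.1889]
tcp_rot: [-0.003, 0.003, 1.0, 0.0]
ft_force: [-11.9, 0.3, 6.9]
grip_width: 0.418
grasp_force: 31.5
```

play_rows(targets=[[[0, 0, 0, 0, 0, 0], [0, 0, 0, 0, 0, 0], [0, 0, 0, 0, 0, 0], [0.001, 0, -0.02, 0, 0, 0], [0.001, 0, -0.06, 0, 0, 0], [0.04, 0.0, -0.1, 0, 0, 0], [0.08, 0.0, -0.1, 0, 0, 0], [0.13, 0.0, -0.1, 0, 0, 0.1], [0.17, 0, -0.1, 0, 0, 0.25], [0.17, 0, -0.1, 0, 0, 0.36], [0.17, 0, -0.1, 0, 0, 0.36]]], jaw=0.06)

```text
time_s: 16.0
position: [0.419, -0.0909, 0.2899]
tcp_rot: [0.001, 0.183, 0.983, 0.0]
ft_force: [0.8, -0.1, -0.0]
grip_width: 0.708
grasp_force: 0.0
```

```bash
python3 chk.py e 0.582,-0.176 0.582,-0.0915 0.506,0.0545 | cut -c1-80;python3 go.py 0.506 0.0545 0.189 2.77
python3 - <<'E'
from h import *
im=cv2.imread('pics/top_e.png');sd=cv2.imread('pics/side_e.png')
a=cv2.resize(im[180:225,330:420],None,fx=8,fy=8,interpolation=cv2.INTER_CUBIC)
cv2.imwrite('pics/crop_e.png',a)
E
```

```text
0.582,-0.176 (array([ 0.5867, -0.1775,  0.4276]), np.float64(1.044)) [array([ 0.
0.582,-0.0915 (array([ 0.5823, -0.0852, -0.3125]), np.float64(0.587)) [array([ 0
0.506,0.0545 (array([0.5063, 0.0547, 1.1907]), np.float64(0.076)) [array([ 0.462
t 16.1 [ 0.4203 -0.0909  0.2897] yaw 2.7781 grip 0.0604 0.0 [0.4 0.2 0.8] joints [-0.21  0.15 -0.44  0.98  0.    0.15]
[-0.0282  0.1664  0.1008] rz 0.0081
```

View pics/crop_e.png

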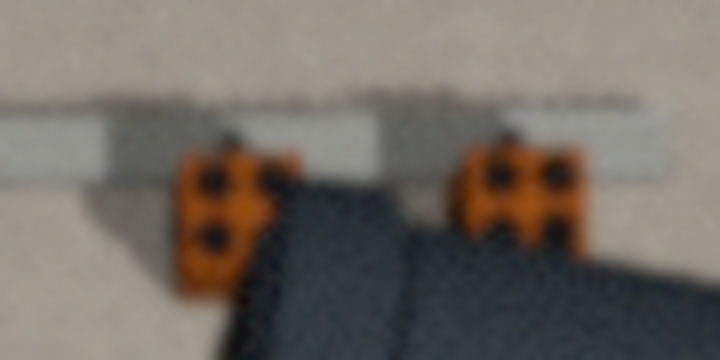

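Blocks 1 and 2 now stand in line with their pins: caps centre at crop column 244 for pin 230, and 529 for pin 508, as the parallax predicts. Both are equally close to the fence. Now the left block.

play_rows(targets=[[[-0.01, 0.05, 0, 0, 0, 0.004], [-0.018, 0.1, 0, 0, 0, 0.008], [-0.028, 0.145, 0, 0, 0, 0.008], [-0.028, 0.166, 0, 0, 0, 0.008], [-0.028, 0.166, 0.03, 0, 0, 0.008], [-0.028, 0.166, 0.07, 0, 0, 0.008], [-0.028, 0.166, 0.1, 0, 0, 0.008], [-0.028, 0.166, 0.1, 0, 0, 0.008], [-0.028, 0.166, 0.1, 0, 0, 0.008]]])

```text
time_s: 17.0
position: [0.5058, 0.0543, 0.1892]
tcp_rot: [-0.001, 0.185, 0.983, -0.0]
ft_force: [1.1, -0.6, 0.2]
grip_width: 0.703
grasp_force: 0.0
```

play_rows(targets=[[[0, 0, 0, 0, 0, 0], [0, 0, 0, 0, 0, 0], [0, 0, 0, 0, 0, 0], [0, 0, 0, 0, 0, 0], [0, 0, 0, 0, 0, 0], [0, 0, -0.008, 0, 0, 0], [0, 0, -0.008, 0, 0, 0]]], jaw=0.02)

```text
time_s: 17.7
position: [0.5055, 0.0541, 0.1986]
tcp_rot: [0.001, 0.186, 0.982, 0.0]
ft_force: [0.9, -0.1, -1.0]
grip_width: 0.418
grasp_force: 30.1
```

```bash
python3 go.py 0.57 -0.0067 0.19 3.1346 0.58 -0.0067 0.19 3.1346
```

```text
t 17.7 [0.5055 0.0541 0.1986] yaw 2.7669 grip 0.0357 30.1 [ 0.9 -0.1 -1. ] joints [ 0.11  0.37 -0.4   0.8   0.    0.48]
[-0.0823 -0.033   0.0087] rz -0.3677
[-0.0916 -0.0293  0.0087] rz -0.3677
```

play_rows(targets=[[[-0.04, -0.016, 0, 0, 0, -0.14], [-0.082, -0.033, 0, 0, 0, -0.28], [-0.082, -0.033, 0, 0, 0, -0.368], [-0.082, -0.033, 0, 0, 0, -0.368], [-0.082, -0.033, 0.004, 0, 0, -0.368], [-0.082, -0.033, 0.0075, 0, 0, -0.368], [-0.086, -0.0315, 0.0075, 0, 0, -0.368], [-0.0916, -0.0293, 0.0075, 0, 0, -0.368], [-0.0916, -0.0293, 0.0075, 0, 0, -0.368]]])

```text
time_s: 18.6
position: [0.5778, -0.006, 0.1904]
tcp_rot: [-0.002, 0.004, 1.0, -0.0]
ft_force: [-9.1, -0.3, 16.4]
grip_width: 0.416
grasp_force: 33.1
```

play_rows(targets=[[[-0.001, 0, 0, 0, 0, 0], [-0.002, 0, 0, 0, 0, 0], [-0.002, 0, 0, 0, 0, 0]]])

```text
time_s: 18.9
position: [0.5786, -0.006, 0.1904]
tcp_rot: [-0.003, 0.004, 1.0, -0.0]
ft_force: [-14.6, -1.8, 20.2]
grip_width: 0.416
grasp_force: 33.7
```

Pressing on the bench again. Relieving it and pushing a bit more.

play_rows(targets=[[[0, 0.0003, -0.0015, 0, 0, 0], [-0.001, 0.0005, -0.0015, 0, 0, 0], [-0.002, 0.0005, -0.0015, 0, 0, 0], [-0.002, 0.0005, -0.0015, 0, 0, 0]]])

```text
time_s: 19.3
position: [0.5838, -0.006, 0.191]
tcp_rot: [0.0, 0.003, 1.0, 0.0]
ft_force: [0.2, 0.4, -1.5]
grip_width: 0.418
grasp_force: 31.3
```

play_rows(targets=[[[-0.001, 0, 0, 0, 0, 0], [-0.001, 0, 0, 0, 0, 0]]])

```text
time_s: 19.5
position: [0.5848, -0.0062, 0.191]
tcp_rot: [-0.0, 0.003, 1.0, 0.0]
ft_force: [-0.1, -0.8, -1.2]
grip_width: 0.416
grasp_force: 31.3
```

play_rows(targets=[[[-0.001, 0, 0, 0, 0, 0], [-0.002, 0, 0, 0, 0, 0], [-0.003, 0, 0, 0, 0, 0], [-0.003, 0, 0, 0, 0, 0]]])

```text
time_s: 19.9
position: [0.5873, -0.0063, 0.1911]
tcp_rot: [-0.001, 0.003, 1.0, 0.0]
ft_force: [-3.3, 0.7, 2.3]
grip_width: 0.419
grasp_force: 31.5
```

play_rows(targets=[[[-0.001, 0, 0, 0, 0, 0], [-0.001, 0, 0, 0, 0, 0]]])

```text
time_s: 20.1
position: [0.5876, -0.0063, 0.1911]
tcp_rot: [-0.001, 0.003, 1.0, 0.0]
ft_force: [-6.0, -0.2, 3.8]
grip_width: 0.417
grasp_force: 31.8
```

play_rows(targets=[[[0, 0, 0, 0, 0, 0], [0, 0, 0, 0, 0, 0], [0, 0, 0, 0, 0, 0], [0.001, 0, -0.02, 0, 0, 0], [0.001, 0, -0.06, 0, 0, 0], [0.05, 0.03, -0.1, 0, 0, 0], [0.09, 0.06, -0.1, 0, 0, 0], [0.13, 0.09, -0.1, 0, 0, 0.1], [0.17, 0.11, -0.1, 0, 0, 0.2], [0.17, 0.11, -0.1, 0, 0, 0.3], [0.17, 0.11, -0.1, 0, 0, 0.3], [0.17, 0.11, -0.1, 0, 0, 0.3]]], jaw=0.06)

```text
time_s: 21.3
position: [0.4201, 0.1051, 0.2917]
tcp_rot: [0.001, 0.151, 0.989, 0.0]
ft_force: [0.9, 0.1, -0.7]
grip_width: 0.706
grasp_force: 0.0
```

```bash
python3 chk.py f 0.583,-0.176 0.583,-0.0915 0.583,-0.0065 | cut -c1-80;python3 go.py 0.506 0.0545 0.189 2.77
python3 - <<'E'
from h import *
im=cv2.imread('pics/top_f.png');sd=cv2.imread('pics/side_f.png')
a=cv2.resize(im[180:222,300:420],None,fx=6.6,fy=6.6,interpolation=cv2.INTER_CUBIC)
b=cv2.resize(sd[200:290,210:370],None,fx=3.4,fy=3.4,interpolation=cv2.INTER_CUBIC)
o=np.zeros((600,800,3),np.uint8);o[:a.shape[0],:a.shape[1]]=a;o[285:285+b.shape[0],:b.shape[1]]=b
cv2.imwrite('pics/crop_f.png',o)
g=cv2.cvtColor(im,cv2.COLOR_BGR2GRAY).astype(float)
for z in(.0,.0565):
  print([proj('top',[.583,y,z]).round(2) for y in(-.0065,-.0915,-.1763)])
for z in(.018,.022): print([proj('top',[x,y,z]).round(2) for x,y in((.6092,-.006),(.6087,-.0907),(.608,-.1754))])
E
```

```text
0.583,-0.176 (array([ 0.5814, -0.1749, -0.0376]), np.float64(0.12)) [array([ 0.5
0.583,-0.0915 (array([ 0.5809, -0.0906, -0.0296]), np.float64(0.099)) [array([ 0
0.583,-0.0065 (array([ 0.5816, -0.0047, -0.0191]), np.float64(0.06)) [array([ 0.
t 21.4 [0.4205 0.1046 0.2913] yaw 2.8361 grip 0.0599 0.0 [ 0.9 -0.5  0.6] joints [ 0.24  0.16 -0.43  0.99 -0.    0.55]
[-0.0965 -0.0222  0.1024] rz 0.0661
[array([323.96, 209.89]), array([358.53, 209.33]), array([392.87, 208.8 ])]
[array([324.26, 205.14]), array([360.44, 204.55]), array([396.34, 204.02])]
[array([323.63, 197.84]), array([358.48, 197.49]), array([393.17, 197.26])]
[array([323.65, 197.48]), array([358.61, 197.12]), array([393.41, 196.9 ])]
```

View pics/crop_f.png

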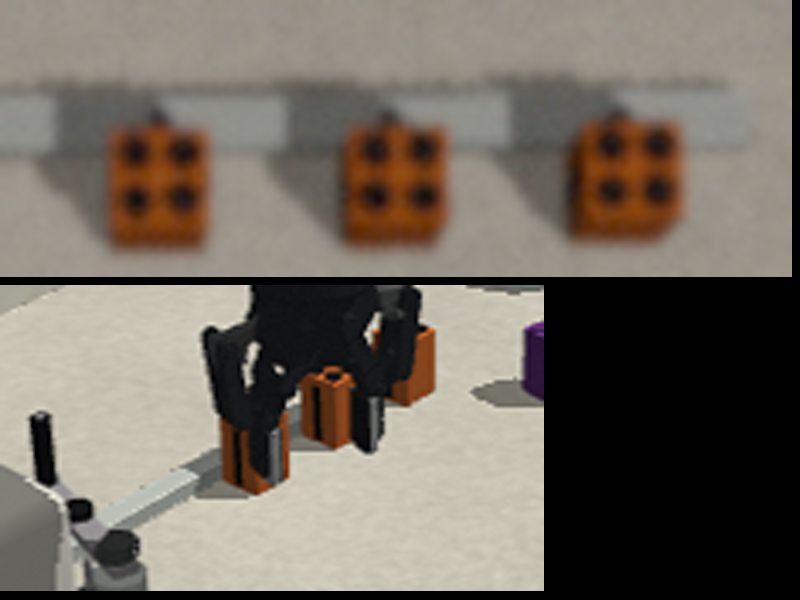

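All three blocks are in line with their pins to about 1 mm and flush: caps at crop columns 158, 399 and 635 against pins at 157, 388 and 620, as the parallax predicts. Now the sprung arm. I'll check the predicted post position against the pictures.

```bash
cat > arc.py <<'E'
from h import *
F=np.array([.5995,.0785]);a=-.007;Rm=np.array([[np.cos(a),-np.sin(a)],[np.sin(a),np.cos(a)]])
W=lambda x,y:F+Rm@np.array([x,y])
post=lambda v:W(-.075+.11*np.cos(.3+v),.1-.11*np.sin(.3+v))
E
python3 - <<'E'
from arc import *
print('pivot',W(-.075,.1),'post',post(0),post(1.2))
for c in('top','side'):
    print(c,proj(c,[*post(0),.1]).round(1),proj(c,[*post(0),.08]).round(1),'piv',proj(c,[*W(-.075,.1),.045]).round(1))
im=cv2.imread('pics/top0.png');sd=cv2.imread('pics/side0.png')
for c,I,p in(('top',im,post(0)),('side',sd,post(0))):
    q=proj(c,[*p,.095]).astype(int);g=cv2.cvtColor(I,cv2.COLOR_BGR2GRAY)[q[1]-14:q[1]+15,q[0]-14:q[0]+15]
    n,l,s,ce=cv2.connectedComponentsWithStats((g<45).astype(np.uint8))
    for i in range(1,n):
        if s[i,4]>8: print(c,(ce[i]+q-14).round(1),s[i,:]+[*(q-14),0,0,0])
E
python3 - <<'E'
from arc import *
im=env.grab_frame('top')
print([ (np.round(r['point'],1),round(r['p'],2)) for r in env.landmark_of('post','top')],[ (np.round(r['point'],1),round(r['p'],2)) for r in env.landmark_of('pivot','top')])
env.grab_frame('side');print([ (np.round(r['point'],1),round(r['p'],2)) for r in env.landmark_of('post','side')],[ (np.round(r['point'],1),round(r['p'],2)) for r in env.landmark_of('pivot','side')])
E
python3 go.py 0.631 0.1455 0.30 2.834 0.631 0.1455 0.237 2.834
```

```text
pivot [0.52520183 0.17902255] post [0.63005872 0.14578052] [0.53221467 0.06924632]
top [257.2 182.1] [258.2 184.3] piv [245.8 231.6]
side [222.6 237.3] [223.4 245. ] piv [245.8 280.2]
top [258.7 185.8] [256 183   6   6  25]
side [222.  246.1] [219 238   7  16  80]
[(array([257.4, 183.7]), 0.74)] []
[(array([224.5, 247. ]), 0.61)] [(array([244.2, 285.5]), 0.69)]
t 21.7 [0.4198 0.1046 0.291 ] yaw 2.8344 grip 0.06 0.0 [ 0.8 -0.5 -0.5] joints [ 0.24  0.15 -0.43  0.99  0.    0.55]
[-0.189   0.1028 -0.0091] rz 0.0004
[-0.189   0.1028  0.0539] rz 0.0004
```

The prediction matches the post, e.g. top (258.7,185.8) against about (257.7,183.5). Moving over it, then down around it, then closing.

play_rows(targets=[[[0, 0, -0.012, 0, 0, 0], [-0.05, 0.027, -0.012, 0, 0, 0], [-0.09, 0.05, -0.012, 0, 0, 0], [-0.13, 0.07, -0.012, 0, 0, 0], [-0.17, 0.092, -0.012, 0, 0, 0], [-0.189, 0.102, -0.012, 0, 0, 0], [-0.189, 0.102, -0.012, 0, 0, 0], [-0.189, 0.102, 0.01, 0, 0, 0], [-0.189, 0.102, 0.03, 0, 0, 0], [-0.189, 0.102, 0.052, 0, 0, 0], [-0.189, 0.102, 0.052, 0, 0, 0], [-0.189, 0.102, 0.052, 0, 0, 0]]])

```text
time_s: 22.9
position: [0.6298, 0.1449, 0.2395]
tcp_rot: [-0.001, 0.153, 0.988, -0.0]
ft_force: [0.0, -0.6, -0.5]
grip_width: 0.701
grasp_force: 0.0
```

play_rows(targets=[[[0, 0, 0, 0, 0, 0], [0, 0, 0, 0, 0, 0], [0, 0, 0, 0, 0, 0], [0, 0, 0, 0, 0, 0], [0, 0, 0, 0, 0, 0], [0, 0, 0, 0, 0, 0], [0, 0, 0, 0, 0, 0]]], jaw=0.0, force=30)

```text
time_s: 23.6
position: [0.6307, 0.1454, 0.2401]
tcp_rot: [0.001, 0.153, 0.988, 0.001]
ft_force: [-0.6, 1.6, 5.7]
grip_width: 0.165
grasp_force: 29.3
```

```bash
cat > rows.py <<'E'
# arc rows in tool axes from the actual TCP: radius along measured bearing from the pivot
from arc import *;import sys,json
from scipy.spatial.transform import Rotation as R
s=env.sense();q=s['tcp_rot'];M=R.from_quat([*q[1:],q[0]]).as_matrix();p=s['position'];c=W(-.075,.1)
d=p[:2]-c;print('t',s['time_s'],p.round(4),'r',np.linalg.norm(d).round(4),'v',(-np.arctan2(d[1],d[0])-.307).round(3),'grip',round(s['grip_width']*.0854,4),s['grasp_force'],s['ft_force'].round(1))
th0=np.arctan2(d[1],d[0]);v0=float(sys.argv[1]);v1=float(sys.argv[2]);n=int(sys.argv[3])
rows=[]
for v in np.linspace(v0,v1,n+1)[1:]:
    th=-.307-v;r=.11;t=c+r*np.array([np.cos(th),np.sin(th)])
    rows.append([*(M.T@np.array([*(t-p[:2]),0])).round(3).tolist()[:2],0,0,0,round(v-v0,2)])
print(json.dumps(rows))
E
python3 rows.py 0 1.2 16
python3 -c "
from h import *
a=env.grab_frame('top')[140:260,200:360];b=env.grab_frame('side')[190:310,180:340]
cv2.imwrite('pics/post.png',cv2.resize(np.hstack([a,b]),None,fx=2.5,fy=2.5,interpolation=cv2.INTER_CUBIC)[:,:,::-1])"
```

```text
t 23.6 [0.6307 0.1454 0.2401] r 0.1107 v 0.002 grip 0.0141 29.315507411956787 [-0.6  1.6  5.7]
[[0.001, -0.008, 0, 0, 0, 0.08], [0.002, -0.016, 0, 0, 0, 0.15], [0.004, -0.024, 0, 0, 0, 0.22], [0.006, -0.032, 0, 0, 0, 0.3], [0.008, -0.04, 0, 0, 0, 0.38], [0.012, -0.048, 0, 0, 0, 0.45], [0.016, -0.055, 0, 0, 0, 0.52], [0.02, -0.062, 0, 0, 0, 0.6], [0.025, -0.069, 0, 0, 0, 0.68], [0.03, -0.075, 0, 0, 0, 0.75], [0.036, -0.081, 0, 0, 0, 0.82], [0.042, -0.086, 0, 0, 0, 0.9], [0.049, -0.091, 0, 0, 0, 0.98], [0.056, -0.095, 0, 0, 0, 1.05], [0.063, -0.099, 0, 0, 0, 1.12], [0.071, -0.102, 0, 0, 0, 1.2]]
```

View pics/post.png

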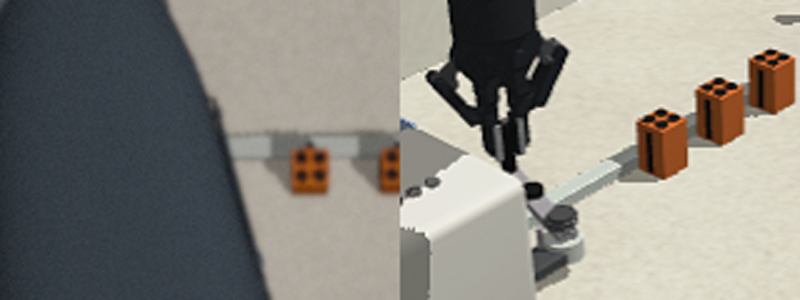

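The post is gripped (14 mm opening) and the row is still standing flush. Swinging along the arc.

play_rows(targets=[[[0.001, -0.008, 0, 0, 0, 0.08], [0.002, -0.016, 0, 0, 0, 0.15], [0.004, -0.024, 0, 0, 0, 0.22], [0.006, -0.032, 0, 0, 0, 0.3], [0.008, -0.04, 0, 0, 0, 0.38], [0.012, -0.048, 0, 0, 0, 0.45], [0.016, -0.055, 0, 0, 0, 0.52], [0.02, -0.062, 0, 0, 0, 0.6], [0.025, -0.069, 0, 0, 0, 0.68], [0.03, -0.075, 0, 0, 0, 0.75], [0.036, -0.081, 0, 0, 0, 0.82], [0.042, -0.086, 0, 0, 0, 0.9], [0.042, -0.086, 0, 0, 0, 0.9]]], force=60)

```text
time_s: 25.0
position: [0.5649, 0.076, 0.2403]
tcp_rot: [0.001, 0.568, 0.823, 0.001]
ft_force: [4.2, 4.0, 3.2]
grip_width: 0.156
grasp_force: 58.4
```

```bash
python3 rows.py 0.9 1.24 5
```

```text
t 25.0 [0.5649 0.076  0.2403] r 0.1104 v 0.896 grip 0.0133 58.441112637519836 [4.2 4.  3.2]
[[0.001, -0.008, 0, 0, 0, 0.07], [0.001, -0.015, 0, 0, 0, 0.14], [0.003, -0.023, 0, 0, 0, 0.2], [0.004, -0.03, 0, 0, 0, 0.27], [0.007, -0.037, 0, 0, 0, 0.34]]
```

play_rows(targets=[[[0.001, -0.008, 0, 0, 0, 0.07], [0.001, -0.015, 0, 0, 0, 0.14], [0.003, -0.023, 0, 0, 0, 0.2], [0.004, -0.03, 0, 0, 0, 0.27], [0.006, -0.034, 0, 0, 0, 0.3], [0.006, -0.034, 0, 0, 0, 0.3]]])

```text
time_s: 25.6
position: [0.5324, 0.0694, 0.2403]
tcp_rot: [0.002, 0.684, 0.73, 0.002]
ft_force: [9.7, -0.2, 0.9]
grip_width: 0.153
grasp_force: 59.1
```

play_rows(targets=[[[0, -0.001, 0, 0, 0, 0], [0, -0.002, 0, 0, 0, 0], [0, -0.002, 0, 0, 0, 0]]])

```text
time_s: 25.9
position: [0.5317, 0.0693, 0.2404]
tcp_rot: [0.003, 0.683, 0.73, 0.003]
ft_force: [15.1, 0.5, -2.7]
grip_width: 0.156
grasp_force: 58.9
```

```bash
python3 rows.py 0.9 1.24 1|head -1
```

```text
t 25.9 [0.5317 0.0693 0.2404] r 0.1099 v 1.204 grip 0.0133 58.886260986328125 [15.1  0.5 -2.7]
```

play_rows(targets=[[[0, -0.001, 0, 0, 0, 0], [0, -0.001, 0, 0, 0, 0], [0, -0.001, 0, 0, 0, 0], [0, -0.001, 0, 0, 0, 0], [0, -0.001, 0, 0, 0, 0]]])

```text
time_s: 26.4
position: [0.5314, 0.0693, 0.2404]
tcp_rot: [0.003, 0.684, 0.73, 0.003]
ft_force: [18.5, -0.2, -5.2]
grip_width: 0.157
grasp_force: 58.8
```

```bash
python3 rows.py 0.9 1.24 1|head -1; python3 -c "
from h import *
a=env.grab_frame('top')[140:260,280:440];b=env.grab_frame('side')[190:310,200:360]
cv2.imwrite('pics/fin.png',cv2.resize(np.hstack([a,b]),None,fx=2.5,fy=2.5,interpolation=cv2.INTER_CUBIC)[:,:,::-1])"
```

```text
t 26.4 [0.5314 0.0693 0.2404] r 0.1099 v 1.207 grip 0.0134 58.81509304046631 [18.5 -0.2 -5.2]
```

View pics/fin.png

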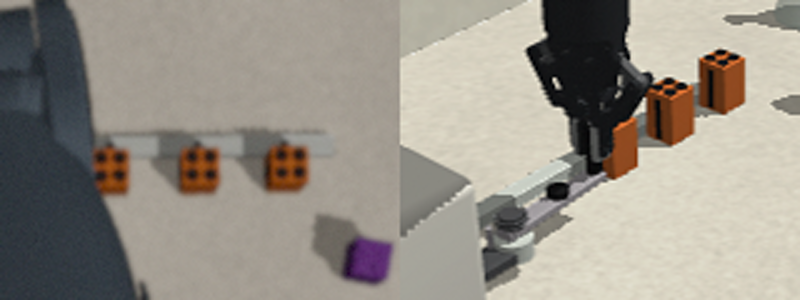

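The row still stands at the pins. The arm is wound to v ≈ 1.2 against its stop (18 N, where the spring alone gives about 7 N), and the gripper still holds the post. Handing in.

```bash
python3 -c "
from cell import env
print(env.sign_off())"
```

```text
the job is handed in; nothing more can be done
None
```

The job is handed in, with no verdict shown: the three orange blocks stand flush at the fence within about 1 mm of their pins by camera, and the gripper is still holding the sprung arm against its stop (about 1.2 rad).

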